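# Shim the rocking spectrometer unit

### The job

The white spectrometer unit rocks because its blue foot is too short and hangs clear of the bench. With the fingertips gently push the yellow wedge along the bench, thin end first, squarely under the blue foot until it is snug and takes up the gap without jacking the unit out of level; then press down firmly (about 6 N) on the blue pad on top of that corner to check that the rocking has stopped, and let go with the wedge still snug. Do not lift or carry anything, do not shove the unit out of its place, and leave the jar, the screwdriver and the post alone.

Things in the scene. Friction and masses are not known exactly. Their poses are not given: they have to be found in the camera images.
- unit: White instrument box, 180 x 250 mm (its x, y), 2.2 kg, loose on the granite bench on four ball feet at x = +-70, y = +-105 mm; housing from 26 to 92 mm above the bench, orange panel on top. Origin: centre of its footprint at bench level, z up. It stands level on three feet; the blue one (x = +70, y = +105 mm, far left at yaw 0) hangs clear, and a few newtons down on that corner tip it.
- short_foot (a point): Lowest point of the blue ball foot (24 mm diameter, brass screw, does not move by itself). Its height above the bench is the gap to fill, 5 to 9 mm, different every time. Once the wedge is snug the foot can carry several newtons before the unit starts to tilt.
- pad_top (a point): Centre of the top face of the blue round pad (32 mm diameter, 4 mm high, top 96 mm above the bench) on top of the housing, just above the blue foot.
- wedge: Yellow wedge, 0.12 kg, 90 mm long, 36 wide, loose and flat on the bench left of the unit, thin end towards the blue foot within 0.2 rad, tip 20 to 60 mm short of the foot. Origin: middle of its underside; x points to the thin end, z up. Top slopes evenly from 2 mm thick at the tip (x = +45 mm) to 16 mm (x = -35 mm), then an upright heel 10 mm long, 26 high, full width, its rear face at x = -45 mm.
- wedge_tip (a point): Middle of the wedge's thin edge, 1 mm above its underside.
- wedge_heel (a point): Middle of the wedge's flat upright rear face, 13 mm above the bench: push here. Sliding free the wedge resists with about 1 N; once it bears on the foot the resistance climbs within a few mm to 4 to 8 N (snug). It stays where it is left.
- jar: Bystander: closed amber jar, 40 mm diameter, 55 mm high, loose; origin under its centre. Leave it.
- driver: Bystander: red-handled screwdriver lying on the bench, 150 mm long along its x, loose. Leave it.
- post: Bystander: aluminium optics post on a round foot, 36 mm diameter at the foot, 55 mm high, loose; origin under its centre. Leave it.
- supply: Black power supply box, 150 x 100 x 54 mm, fixed to the bench to the right of the unit; origin under its centre.
- press_pad: The blue round pad itself, fixed on top of the unit; origin at the centre of its underside, 92 mm above the bench.
Mind the look-alikes: they are no part of the job. Several things look just like the wedge: the one meant starts nearest to the robot's base.

How it is judged:
By the outcome, as a careful person would: the job done as asked, in the order asked, and still so for the second after the job is handed in, with the robot touching nothing.
It also fails if it takes over 54 s, if anything falls off the work surface, if the arm or the gripper's body presses on something with over 40 N, if the wrist force passes 120 N, or if a joint passes its speed limit or range.

### The arm

A 6-joint arm with a two-finger parallel gripper is mounted at the origin on the work surface. World frame = base frame: x ahead of the robot, y to its left, z up, the work surface at z = 0. Lengths are in m, angles in rad, forces in N, time in s.
With the tool pointing down it reaches from about 0.3 to 0.775 m from the base axis. Payload 14.6 kg.
Tool frame: the origin (TCP) lies on the centre line of the jaws, within the pads' length; the fingertips stand 25 mm ahead of it and the grasp point (between the pads) lies 6 mm ahead of it (ctrl.tip_reach is the distance from the TCP to the fingertips, in m); z points along the fingers, y is the line along which they close (so a half turn about z gives the same grasp; the last joint's range is limited). The gripper opens to 94 mm and grips with 3 to 60 N. Pads are 16 mm wide; open, the fingers measure 119 mm over their backs; the gripper's body (75 mm by 177 mm) begins 78 mm behind the grasp point.
Start: joints at [1.241, 0.3, 1.521, -0, 1.321, -0.067], TCP at [0.143, 0.531, 0.23] pointing down, gripper open.
Joint ranges: [-3.03, 3.03], [-0.79, 2.21], [0.23, 2.52], [-1.04, 4.18], [0, 3.07], [-2.55, 2.55]. Speed limits (rad/s): [2.22, 2.22, 2.57, 3.14, 3.14, 3.14].

### API

Orientations are given as [roll, pitch, yaw] about the fixed x, y, z axes, in that order (R = Rz(yaw) Ry(pitch) Rx(roll)).
In Python, from station import ctrl gives the robot as it stands. The module is installed in compiled form; this text tells all that it offers.
- The arm moves only by the tool apply_moves, never from a script. Its argument "deltas" is a list of rows, each a list of 7 numbers: the closure in counts, from 0 (fully open) to 255 (shut), then the shift along the world's x, y, z in cm, then the turn, a rotation vector about the world's x, y, z in rad. In form: [[jaw, tx, ty, tz, ax, ay, az], ...]. A call has 1 to 10 rows; each row shifts and turns the commanded pose from where the row before left it; what a row does not reach is not made up. A row lasts 1/10 s, in which the tool goes at most 50 mm and 8.59 degrees, less where a joint would pass 70% of its speed; a pose out of reach is approached as far as the arm can. A call with a gripper value outside its range is refused whole. The fingers move at their own pace and stop on an object; "grip_force" is the grip in N (left out, the last holds). Time passes only in rows, so rows that do not move let the fingers close. It gives the time, the measured TCP pose, the force, the opening and the grip force at its end, in the units of the state.
- ctrl.get_obs(): the state, without advancing time (a new reading comes with each control period).
- ctrl.camera(name): name is "side" or "top" or "wrist"; returns a dict with "img" (400x640x3 uint8, red, green, blue), "K" (3x3 intrinsics, pixels), "k1" (the pictures are not rectified: a ray, as slopes to the right and down, at radius r is drawn at 1 + k1 r^2 times it, then the intrinsics apply), "pose" (4x4, takes a point from camera to world coordinates); the wrist camera has in their place "hand_eye" (4x4, takes a point from camera to tool coordinates, whose origin is the TCP and whose axes are the flange's). Camera axes: x right, y up, looking along -z (the intrinsics and any distortion apply to the point x, -y, -z); pixel columns grow to the right and rows downward; lengths in m; the calibration is good to about 2 mm. A picture is of the moment at which its call begins: read the wrist's pose just before it. There is no depth.
- ctrl.hand_in(): hands the job in; it is judged then, once.
The state is a dict: "time_s": time; "qpos": joint angles; "joint_vel": joint speeds; "tau": joint torques, N m; "ee_pos": TCP position; "eef_rot": TCP orientation; "force": force on the tool from outside, world axes, zero at the start; "moment": the same for the moment, N m; "grip_width": finger opening in m; "grip_force": force on a finger pad.
Only numpy, scipy, OpenCV 4.12 (cv2) and the standard library are available. Lean on these libraries where they do the work, as an engineer would, in place of code of your own. Each camera call takes 0.05 s, during which the arm holds its last target. There are 200 camera calls.

## Working session

There is one attempt and no reset: what is moved stays moved. The work goes in short steps, Python scripts to look and compute and a tool call to move; the robot and the scene stay as the last step left them, time stands still between calls to the robot, and variables do not carry over. Pictures are saved under pics/ and viewed, at most 10 in all, crops included, and the job is handed in when it is done.

Besides the shell and the picture viewer there is one more tool, called after ">>>" as name([rows], argument=value, ...), one row to a line, values as JSON. apply_moves: Moves the arm, as the interface text tells. Its arguments: {"type":"object","properties":{"deltas":{"type":"array"},"grip_force":{"type":"number"}},"required":["deltas"]}

```bash
mkdir -p pics; cat > h.py <<'E'
import numpy as np, cv2
from station import ctrl
from scipy.spatial.transform import Rotation as R
def ray(c,u,v,pose=None):
    K=c["K"];P=c["pose"] if pose is None else pose
    d=np.array([(u-K[0,2])/K[0,0],(v-K[1,2])/K[1,1]]);s=d.copy()
    for _ in range(20): s=d/(1+c["k1"]*(s@s))
    return P[:3,3],P[:3,:3]@np.array([s[0],-s[1],-1])
def onz(c,u,v,z,pose=None):
    o,d=ray(c,u,v,pose);return o+d*(z-o[2])/d[2]
def wpose(c,o):
    T=np.eye(4);T[:3,3]=o["ee_pos"];T[:3,:3]=R.from_euler("xyz",o["eef_rot"]).as_matrix();return T@c["hand_eye"]
def save(c,n): cv2.imwrite(f"pics/{n}.png",c["img"][:,:,::-1])
E
python3 - <<'E'
from h import *
import pickle
o=ctrl.get_obs();print(o["ee_pos"],o["eef_rot"],o["force"],ctrl.tip_reach)
D={}
for n in("top","side"):
    c=ctrl.camera(n);D[n]=c;save(c,n+"0");print(n,c["pose"].round(3).tolist(),c["K"].round(1).tolist(),c["k1"])
pickle.dump(D,open("d.pkl","wb"))
E
```

```text
[0.14280902 0.53088855 0.22988008] [-3.14042021e+00 -4.84276435e-05  2.87883715e+00] [ 0.5663707  -0.22538711  0.36650277] 0.025
top [[0.017, 0.999, -0.048, 0.446], [-1.0, 0.016, -0.024, -0.04], [-0.023, 0.048, 0.999, 1.537], [0.0, 0.0, 0.0, 1.0]] [[480.9, 0.0, 314.1], [0.0, 480.9, 197.2], [0.0, 0.0, 1.0]] -0.00030926799574007254
side [[-0.952, 0.231, -0.201, 0.36], [-0.306, -0.757, 0.577, 0.54], [-0.019, 0.611, 0.791, 0.814], [0.0, 0.0, 0.0, 1.0]] [[365.8, 0.0, 318.9], [0.0, 365.8, 202.6], [0.0, 0.0, 1.0]] -0.07080614493898521
```

View pics/top0.png

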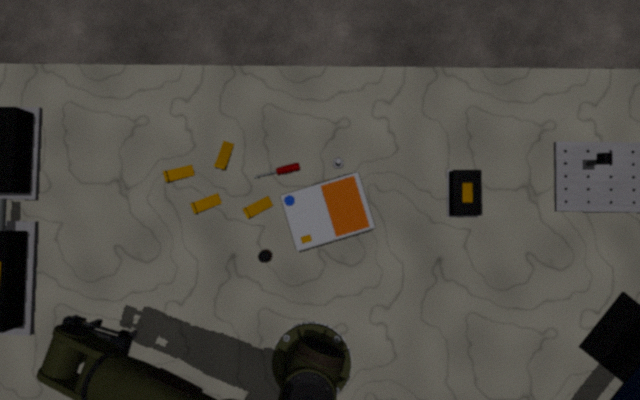

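View pics/side0.png

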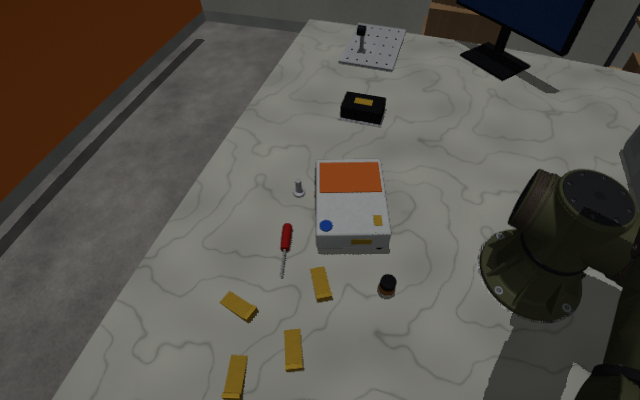

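Wedge look-alikes in the top view are at (258,207), (206,204), (179,173) and (225,155). There are also flat yellow labels at (306,239) on the unit and (467,192) on the supply. The one nearest the base, and lying next to the blue pad at (289,200), is (258,207). I'll check it in a close crop.

```bash
python3 - <<'E'
from h import *
import pickle
D=pickle.load(open("d.pkl","rb"))
t=D["top"]
for p in[(258,207),(206,204),(179,173),(225,155)]:
    q=onz(t,*p,.01);print(p,q.round(3),np.hypot(*q[:2]).round(3))
print("pad",onz(t,289,200,.096).round(3),"jar",onz(t,265,256,.05).round(3),"drv",onz(t,278,171,.01).round(3))
print("tcp px check")
a=cv2.resize(t["img"][180:270,235:315],None,fx=5,fy=5,interpolation=2)
b=cv2.resize(D["side"]["img"][210:310,295:405],None,fx=4,fy=4,interpolation=2)
m=np.zeros((450,850,3),np.uint8)[:, :840];m[:450,:400]=a;m[:400,400:840]=b
cv2.imwrite("pics/c1.png",m[:,:800,::-1])
E
```

```text
(258, 207) [0.485 0.175 0.01 ] 0.515
(206, 204) [0.492 0.341 0.01 ] 0.599
(179, 173) [0.59  0.431 0.01 ] 0.731
(225, 155) [0.65  0.284 0.01 ] 0.71
pad [0.505 0.07  0.096] jar [0.333 0.144 0.05 ] drv [0.601 0.113 0.01 ]
tcp px check
```

View pics/c1.png

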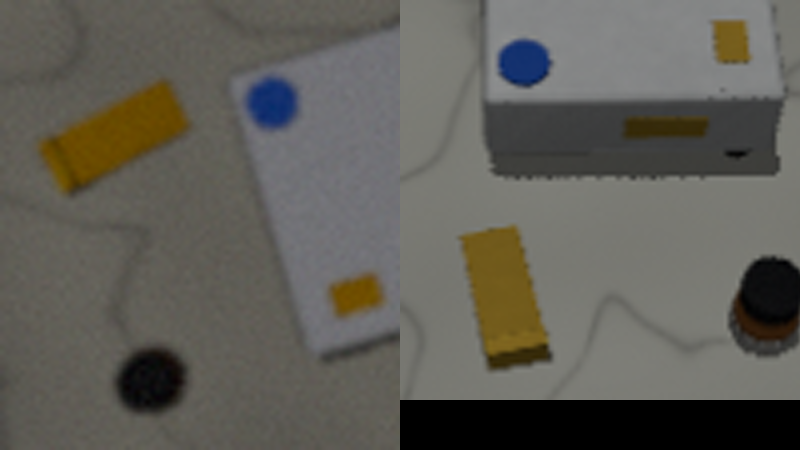

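The crop shows the right wedge: its heel step is at the far left and its thin end faces the blue-pad corner. Next I measure corners with both cameras and read the hand-eye.

```bash
python3 - <<'E'
from h import *
import pickle
D=pickle.load(open("d.pkl","rb"));t=D["top"];s=D["side"]
T=lambda x,y:(235+(x+.5)/5-.5,180+(y+.5)/5-.5)
S=lambda x,y:(295+(x-400+.5)/4-.5,210+(y+.5)/4-.5)
P=lambda n,q:print(n,(q*1000).round(0))
P("T tip far",onz(t,*T(168,80),.002));P("T tip near",onz(t,*T(189,124),.002))
P("T heel far",onz(t,*T(41,145),.026));P("T heel near",onz(t,*T(70,193),.026))
P("T pad",onz(t,*T(272,103),.096));P("T cornerFL",onz(t,*T(233,77),.092));P("T cornerNL",onz(t,*T(318,352),.092))
P("S tip far",onz(s,*S(461,235),.002));P("S tip near",onz(s,*S(520,227),.002))
P("S heel near",onz(s,*S(550,347),.026));P("S heel far",onz(s,*S(486,354),.026))
P("S pad",onz(s,*S(524,63),.096));P("S cornFL",onz(s,*S(486,98),.092));P("S cornNL",onz(s,*S(780,98),.092))
c=ctrl.camera("wrist");print(c["hand_eye"].round(3).tolist(),c["K"].round(0).tolist(),c["k1"])
E
```

```text
T tip far [522. 144.   2.]
T tip near [494. 130.   2.]
T heel far [479. 220.  26.]
T heel near [449. 201.  26.]
T pad [505.  70.  96.]
T cornerFL [520.  94.  92.]
T cornerNL [356.  39.  92.]
S tip far [525. 149.   2.]
S tip near [492. 133.   2.]
S heel near [449. 213.  26.]
S heel far [482. 228.  26.]
S pad [506.  76.  96.]
S cornFL [521. 103.  92.]
S cornNL [357.  53.  92.]
[[-0.0, 0.964, 0.266, 0.076], [1.0, 0.0, 0.0, -0.001], [0.0, 0.266, -0.964, -0.155], [0.0, 0.0, 0.0, 1.0]] [[329.0, 0.0, 324.0], [0.0, 329.0, 200.0], [0.0, 0.0, 1.0]] -0.03706051049961318
```

Two-camera measurements, in mm:
- **Foot:** about (505,73).
- **Unit:** yaw about 0.31.
- **Wedge:** tip about (508,139), heel about (465,215).

The wedge sits about 14 mm to the unit's +x side and about 0.2 rad skew. I'll square it with a flat sideways nudge first, then push on the heel. First I move to a hover beside it.

>>> apply_moves([
  [187, 3.5, -2.95, 0, 0, 0, 0.057],
  [187, 3.5, -2.95, 0, 0, 0, 0.057],
  [187, 3.5, -2.95, 0, 0, 0, 0.057],
  [187, 3.5, -2.95, 0, 0, 0, 0.057],
  [187, 3.5, -2.95, 0, 0, 0, 0.057],
  [187, 3.5, -2.95, 0, 0, 0, 0.057],
  [187, 3.5, -2.95, 0, 0, 0, 0.057],
  [187, 3.5, -2.95, 0, 0, 0, 0.057],
  [187, 3.5, -2.95, 0, 0, 0, 0.057],
  [187, 3.5, -2.95, 0, 0, 0, 0.057],
])

```text
time_s: 1.15
ee_pos: [0.494, 0.2346, 0.2304]
eef_rot: [3.142, -0.0, -2.832]
force: [-0.6, 0.4, -0.2]
grip_width: 0.0252
grip_force: 0.0
```

>>> apply_moves([
  [187, 3.0, -2.5, -2, 0, 0, 0],
  [187, 0, 0, -2, 0, 0, 0],
  [187, 0, 0, 0, 0, 0, 0],
  [187, 0, 0, 0, 0, 0, 0],
])

```text
time_s: 1.55
ee_pos: [0.5226, 0.2114, 0.1908]
eef_rot: [3.142, -0.0, -2.834]
force: [0.2, -0.4, 0.3]
grip_width: 0.025
grip_force: 0.0
```

```bash
python3 - <<'E'
from h import *
import pickle
o=ctrl.get_obs();c=ctrl.camera("wrist");c["pose"]=wpose(c,o);pickle.dump(c,open("w1.pkl","wb"));save(c,"w1")
print(o["time_s"],o["ee_pos"].round(4),o["eef_rot"].round(3),o["grip_width"],o["force"].round(2))
E
```

```text
1.55 [0.5226 0.2114 0.1908] [ 3.142 -0.    -2.834] 0.02503106693607143 [ 0.16 -0.43  0.27]
```

View pics/w1.png

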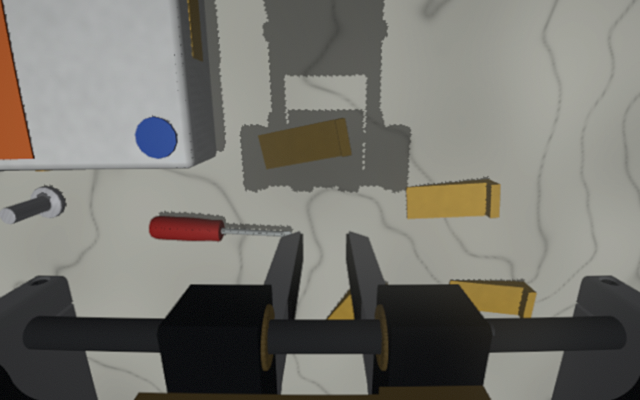

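The wedge lies in the arm's shadow, with tip corners at (260,137) and (268,169) and heel corners at (346,118) and (352,155). The pad centre is (156,137) and the driver tip is (291,231).

```bash
cat >> h.py <<'E'
def uf(p,foot,yaw):  # coords in unit axes relative to foot: lateral n, back distance b (along unit +y)
    d=np.array(p[:2])-foot;return np.array([d@[np.cos(yaw),np.sin(yaw)],d@[-np.sin(yaw),np.cos(yaw)]])
E
python3 - <<'E'
from h import *
import pickle
c=pickle.load(open("w1.pkl","rb"));q=lambda u,v,z:onz(c,u,v,z)
t1,t2,h1,h2=q(260,137,.002),q(268,169,.002),q(346,118,.026),q(352,155,.026)
pad=q(156,137,.096);e1,e2=q(183,10,.092),q(195,166,.092)
for n,v in dict(t1=t1,t2=t2,h1=h1,h2=h2,pad=pad,e1=e1,e2=e2,drv=q(291,231,.004)).items():print(n,(v*1000).round(0))
e=e2-e1;yaw=np.arctan2(e[1],e[0]);print("yaw",yaw,"len",np.hypot(*(h1+h2-t1-t2)[:2])/2,np.hypot(*(t1-t2)[:2]),np.hypot(*(h1-h2)[:2]))
a=(t1+t2-h1-h2)[:2];print("wedge head rel",np.arctan2(a[0],-a[1]),yaw)
for n,p in dict(t1=t1,t2=t2,h1=h1,h2=h2,drv=q(291,231,.004)).items():print(n,(uf(p,pad[:2],yaw)*1000).round(0))
E
```

```text
t1 [495. 132.   2.]
t2 [525. 149.   2.]
h1 [450. 209.  26.]
h2 [482. 226.  26.]
pad [506.  72.  96.]
e1 [414.  72.  92.]
e2 [520. 104.  92.]
drv [584. 191.   4.]
yaw 0.28997817078804444 len 0.08860613060128054 0.03408879405794431 0.03557552894159188
wedge head rel 0.5204056296456332 0.28997817078804444
t1 [ 7. 61.]
t2 [40. 68.]
h1 [-14. 147.]
h2 [ 21. 154.]
drv [109.  92.]
```

>>> apply_moves([
  [187, 0.1, -0.7, -3.2, 0, 0, 0],
  [187, 0, 0, -4, 0, 0, 0],
  [187, 0, 0, -4, 0, 0, 0],
  [187, 0, 0, -3, 0, 0, 0],
  [187, 0, 0, -2, 0, 0, 0],
  [187, 0, 0, 0, 0, 0, 0],
])

```text
time_s: 2.2
ee_pos: [0.5232, 0.2047, 0.0275]
eef_rot: [3.142, -0.002, -2.833]
force: [-0.1, -1.5, 0.2]
grip_width: 0.0252
grip_force: 0.0
```

>>> apply_moves([
  [187, -0.29, -0.09, 0, 0, 0, 0],
  [187, -0.29, -0.09, 0, 0, 0, 0],
  [187, -0.29, -0.09, 0, 0, 0, 0],
  [187, -0.29, -0.09, 0, 0, 0, 0],
  [187, -0.29, -0.09, 0, 0, 0, 0],
  [187, -0.29, -0.09, 0, 0, 0, 0],
  [187, -0.29, -0.09, 0, 0, 0, 0],
  [187, -0.29, -0.09, 0, 0, 0, 0],
  [187, -0.29, -0.09, 0, 0, 0, 0],
  [187, -0.29, -0.09, 0, 0, 0, 0],
])

```text
time_s: 3.2
ee_pos: [0.4947, 0.195, 0.0284]
eef_rot: [3.142, 0.0, -2.834]
force: [2.2, -0.3, 1.6]
grip_width: 0.0249
grip_force: 0.8
```

>>> apply_moves([
  [187, 0.9, 0.3, 0, 0, 0, 0],
  [187, 1.0, 0.3, 2, 0, 0, 0],
  [210, 0, 0, 4, 0, 0, -0.1],
  [210, 0, 0, 3, 0, 0, -0.14],
  [210, -1.1, 0.9, 0, 0, 0, -0.14],
  [210, -1.1, 0.9, 0, 0, 0, -0.14],
  [210, -1.1, 0.9, 0, 0, 0, -0.14],
  [210, -1.1, 0.9, 0, 0, 0, -0.14],
  [210, -1.1, 0.9, 0, 0, 0, -0.14],
  [210, -0.9, 0.8, 0, 0, 0, -0.14],
])

```text
time_s: 4.2
ee_pos: [0.4496, 0.2547, 0.1183]
eef_rot: [-3.141, -0.0, 2.363]
force: [0.2, -0.4, -0.4]
grip_width: 0.0167
grip_force: 0.0
```

>>> apply_moves([
  [225, 0, 0, 0, 0, 0, -0.14],
  [225, 0, 0, 0, 0, 0, -0.14],
  [225, 0, 0, 0, 0, 0, -0.14],
  [225, 0, 0, 0, 0, 0, -0.08],
  [225, 0, 0, 0, 0, 0, 0],
  [225, 0, 0, 0, 0, 0, 0],
])

```text
time_s: 4.8
ee_pos: [0.45, 0.2542, 0.1183]
eef_rot: [-3.141, 0.0, 1.871]
force: [-1.3, 0.6, -0.7]
grip_width: 0.0109
grip_force: 0.0
```

```bash
python3 - <<'E'
from h import *
import pickle
o=ctrl.get_obs();c=ctrl.camera("wrist");c["pose"]=wpose(c,o);pickle.dump(c,open("w2.pkl","wb"));save(c,"w2")
print(o["time_s"],o["ee_pos"].round(4),o["eef_rot"].round(3),o["grip_width"],o["force"].round(2))
E
```

```text
4.8 [0.45   0.2542 0.1183] [-3.141  0.     1.871] 0.010946134969806794 [-1.32  0.64 -0.74]
```

View pics/w2.png

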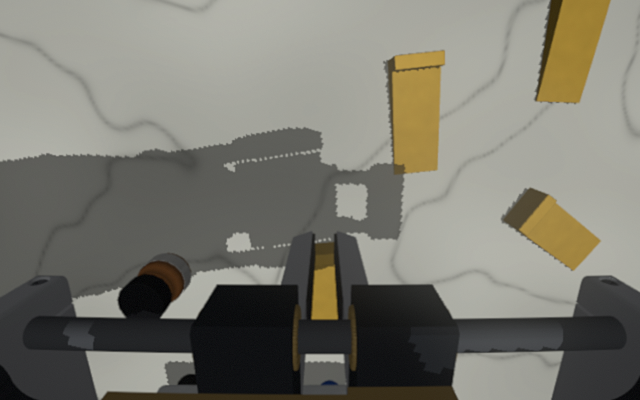

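The gripper hides most of it, but the wedge shows centred between the fingers (u≈325), and the blue pad is visible at (330,385). I'll check squareness with the fixed cameras.

```bash
python3 - <<'E'
from h import *
import pickle
D={n:ctrl.camera(n) for n in("top","side")};pickle.dump(D,open("d2.pkl","wb"))
a=cv2.resize(D["top"]["img"][180:270,235:315],None,fx=5,fy=5,interpolation=2)
b=cv2.resize(D["side"]["img"][210:310,295:395],None,fx=4,fy=4,interpolation=2)
m=np.zeros((450,800,3),np.uint8);m[:,:400]=a;m[:400,400:]=b
cv2.imwrite("pics/c2.png",m[:,:,::-1])
E
```

```text
(no output)
```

View pics/c2.png

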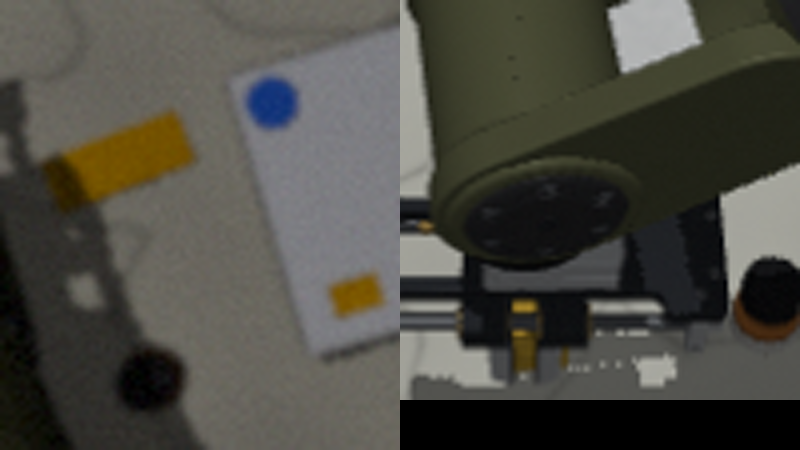

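The top crop is clear: tip corners (177,111) and (196,159), heel corners (43,163) and (62,212), pad (272,103).

```bash
python3 - <<'E'
from h import *
import pickle
t=pickle.load(open("d2.pkl","rb"))["top"]
T=lambda x,y,z:onz(t,235+(x+.5)/5-.5,180+(y+.5)/5-.5,z)
t1,t2,h1,h2,pad=T(177,111,.002),T(196,159,.002),T(43,163,.026),T(62,212,.026),T(272,103,.096)
e=T(233,77,.092)-T(318,352,.092);yaw=np.arctan2(e[1],e[0]);print(yaw,(pad*1000).round())
for n,p in dict(t1=t1,t2=t2,h1=h1,h2=h2).items():print(n,(p*1000).round(),(uf(p,pad[:2],.30)*1000).round(1))
a=(t1+t2-h1-h2)[:2];print("head",np.arctan2(a[0],-a[1]))
E
```

```text
0.31968774005201217 [505.  70.  96.]
t1 [502. 138.   2.] [17.9 65.6]
t2 [472. 125.   2.] [-15.   62.4]
h1 [467. 219.  26.] [  8.4 153.5]
h2 [437. 206.  26.] [-24.6 150.4]
head 0.4077430775603024
```

Heading is still about 0.1 rad off the unit axis and the offset is a few mm. The flat heel push should square that. I'll descend behind the heel and push part way.

>>> apply_moves([
  [225, -0.4, -0.1, -4, 0, 0, 0],
  [225, 0, 0, -4.4, 0, 0, 0],
  [225, 0.3, -0.95, 0, 0, 0, 0],
  [225, 0.3, -0.95, 0, 0, 0, 0],
  [225, 0.15, -0.48, 0, 0, 0, 0],
  [225, 0.1, -0.32, 0, 0, 0, 0],
  [225, 0.1, -0.32, 0, 0, 0, 0],
  [225, 0.1, -0.32, 0, 0, 0, 0],
  [225, 0.1, -0.32, 0, 0, 0, 0],
  [225, 0.1, -0.32, 0, 0, 0, 0],
])

```text
time_s: 5.95
ee_pos: [0.4585, 0.2131, 0.0346]
eef_rot: [3.141, -0.0, 1.869]
force: [0.6, 1.6, 2.0]
grip_width: 0.0107
grip_force: 0.8
```

>>> apply_moves([
  [225, 0.1, -0.32, 0, 0, 0, 0],
  [225, 0.1, -0.32, 0, 0, 0, 0],
  [225, 0.1, -0.32, 0, 0, 0, 0],
  [225, 0.1, -0.32, 0, 0, 0, 0],
  [225, 0.1, -0.32, 0, 0, 0, 0],
  [225, 0.1, -0.32, 0, 0, 0, 0],
])

```text
time_s: 6.55
ee_pos: [0.4644, 0.1938, 0.0344]
eef_rot: [-3.141, 0.0, 1.869]
force: [-0.1, 2.3, 0.3]
grip_width: 0.0109
grip_force: 0.7
```

```bash
python3 - <<'E'
from h import *
import pickle
o=ctrl.get_obs();print(o["time_s"],(uf(o["ee_pos"],[.5055,.072],.3)*1000).round(1))
D={n:ctrl.camera(n) for n in("top","side")};pickle.dump(D,open("d3.pkl","wb"))
a=cv2.resize(D["top"]["img"][180:270,235:315],None,fx=6,fy=6,interpolation=2)
cv2.imwrite("pics/c3.png",a[:,:,::-1])
E
```

```text
6.55 [ -3.2 128.5]
```

View pics/c3.png

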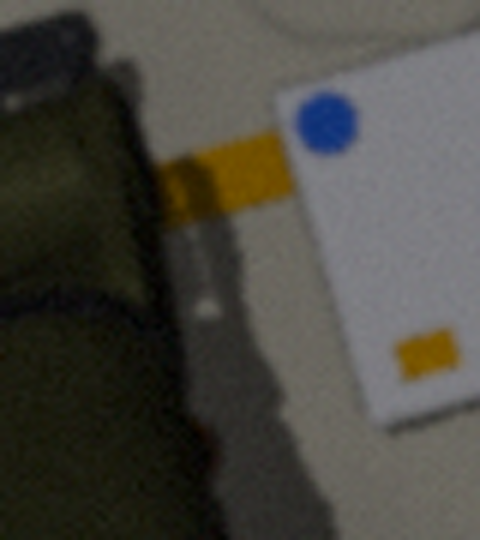

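The wedge is now parallel to the unit's axis: edge slope 32/105 against the unit's 101/335. Tip corners are at (281,131) and (296,192), pad at (327,123).

```bash
python3 - <<'E'
from h import *
import pickle
t=pickle.load(open("d3.pkl","rb"))["top"]
T=lambda x,y,z:onz(t,235+(x+.5)/6-.5,180+(y+.5)/6-.5,z)
pad=T(327,123,.096)
for p in [T(281,131,.002),T(296,192,.002),T(175,163,.014),T(175,227,.014)]:print((p*1000).round(),(uf(p,pad[:2],.30)*1000).round(1))
# colour-based check of the pad centre
h=cv2.cvtColor(t["img"],cv2.COLOR_RGB2HSV)[180:230,270:310];m=(h[...,0]>100)&(h[...,0]<130)&(h[...,1]>120)
v,u=np.nonzero(m);p=onz(t,270+u.mean(),180+v.mean(),.096);print(m.sum(),u.mean()+270,v.mean()+180,p.round(4))
E
```

```text
[504. 101.   2.] [ 8.6 30.5]
[472.  92.   2.] [-24.9  31.8]
[486. 156.  14.] [ 7.3 88.2]
[452. 155.  14.] [-25.3  97.5]
69 289.0 200.0 [0.5054 0.0696 0.096 ]
```

The wedge is square, but its centreline is still 5–8 mm to the −x side of the foot. I have plenty of time, so I'll back off and nudge it the other way by that amount, with fingers flat along its side.

>>> apply_moves([
  [225, -0.44, 1.43, 0, 0, 0, 0],
  [225, 0, 0, 4, 0, 0, 0],
  [210, 0, 0, 4.3, 0, 0, 0.14],
  [210, -0.3, -0.5, 0, 0, 0, 0.14],
  [210, -0.3, -0.5, 0, 0, 0, 0.14],
  [210, -0.3, -0.5, 0, 0, 0, 0.14],
  [210, -0.3, -0.5, 0, 0, 0, 0.14],
  [210, -0.3, -0.5, 0, 0, 0, 0.14],
  [210, -0.3, -0.5, 0, 0, 0, 0.14],
  [210, -0.3, -0.5, 0, 0, 0, 0.14],
])

```text
time_s: 7.65
ee_pos: [0.4385, 0.1741, 0.1174]
eef_rot: [-3.141, -0.0, 2.995]
force: [-0.0, -0.3, -0.4]
grip_width: 0.0168
grip_force: 0.0
```

>>> apply_moves([
  [210, -0.3, -0.5, 0, 0, 0, 0.14],
  [210, -0.3, -0.5, 0, 0, 0, 0.14],
  [210, -0.2, -0.7, 0, 0, 0, 0.14],
  [210, 0, 0, 0, 0, 0, 0.031],
  [210, 0, 0, 0, 0, 0, 0],
  [210, 0, 0, 0, 0, 0, 0],
])

```text
time_s: 8.25
ee_pos: [0.4309, 0.157, 0.1175]
eef_rot: [3.142, 0.0, -2.844]
force: [0.2, 0.3, -0.2]
grip_width: 0.0167
grip_force: 0.0
```

```bash
python3 - <<'E'
from h import *
o=ctrl.get_obs();print(o["time_s"],o["ee_pos"].round(4),o["eef_rot"].round(3),(uf(o["ee_pos"],[.5055,.072],.3)*1000).round(1),o["grip_width"])
E
```

```text
8.25 [0.4309 0.157  0.1175] [ 3.142  0.    -2.844] [-46.2 103.3] 0.016717128182637864
```

>>> apply_moves([
  [210, 0, 0, -4, 0, 0, 0],
  [210, 0, 0, -3.3, 0, 0, 0],
  [210, 0, 0, -1.3, 0, 0, 0],
  [210, 0.26, 0.08, 0, 0, 0, 0],
  [210, 0.26, 0.08, 0, 0, 0, 0],
  [210, 0.26, 0.08, 0, 0, 0, 0],
  [210, 0.26, 0.08, 0, 0, 0, 0],
  [210, 0.26, 0.08, 0, 0, 0, 0],
  [210, 0.26, 0.08, 0, 0, 0, 0],
  [210, 0.26, 0.08, 0, 0, 0, 0],
])

```text
time_s: 9.25
ee_pos: [0.4494, 0.1621, 0.0316]
eef_rot: [3.142, -0.0, -2.844]
force: [-1.2, -1.0, 2.1]
grip_width: 0.0165
grip_force: 0.9
```

>>> apply_moves([
  [210, 0.26, 0.08, 0, 0, 0, 0],
  [210, 0, 0, 0, 0, 0, 0],
])

```text
time_s: 9.45
ee_pos: [0.4521, 0.1629, 0.0315]
eef_rot: [-3.142, 0.0, -2.843]
force: [0.2, -0.4, 0.3]
grip_width: 0.0168
grip_force: 0.0
```

```bash
python3 - <<'E'
from h import *
import pickle
o=ctrl.get_obs();print(o["time_s"],o["ee_pos"].round(4),(uf(o["ee_pos"],[.5055,.072],.3)*1000).round(1),o["force"].round(1))
D={n:ctrl.camera(n) for n in("top",)};pickle.dump(D,open("d4.pkl","wb"))
a=cv2.resize(D["top"]["img"][180:270,235:315],None,fx=6,fy=6,interpolation=2)
cv2.imwrite("pics/c4.png",a[:,:,::-1])
E
```

```text
9.45 [0.4521 0.1629 0.0315] [-24.1 102.6] [ 0.2 -0.4  0.3]
```

View pics/c4.png

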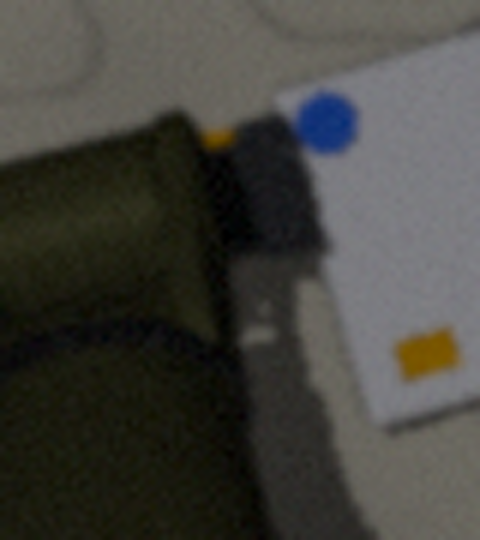

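The arm hides most of it here. I'll retract behind the heel and measure by colour segmentation.

>>> apply_moves([
  [210, -1.4, -0.4, 0, 0, 0, 0],
  [210, -0.6, -0.2, 3, 0, 0, 0],
  [210, 0, 0, 4.5, 0, 0, 0],
  [225, 0.2, 1.2, 0, 0, 0, -0.14],
  [225, 0.2, 1.2, 0, 0, 0, -0.14],
  [225, 0.2, 1.2, 0, 0, 0, -0.14],
  [225, 0.2, 1.2, 0, 0, 0, -0.14],
  [225, 0.2, 1.2, 0, 0, 0, -0.14],
  [225, 0.2, 1.2, 0, 0, 0, -0.14],
  [225, 0.2, 1.2, 0, 0, 0, -0.14],
])

```text
time_s: 10.5
ee_pos: [0.4459, 0.2413, 0.1064]
eef_rot: [3.141, 0.0, 2.454]
force: [-1.0, 0.1, 0.3]
grip_width: 0.0108
grip_force: 0.0
```

>>> apply_moves([
  [225, 0, 0.5, 0, 0, 0, -0.14],
  [225, 0, 0, 0, 0, 0, -0.14],
  [225, 0, 0, 0, 0, 0, -0.14],
  [225, 0, 0, 0, 0, 0, -0.14],
  [225, 0, 0, 0, 0, 0, -0.03],
  [225, 0, 0, 0, 0, 0, 0],
])

```text
time_s: 11.1
ee_pos: [0.4458, 0.2458, 0.1064]
eef_rot: [-3.142, 0.0, 1.872]
force: [-0.0, -0.5, -0.7]
grip_width: 0.0112
grip_force: 0.0
```

```bash
python3 - <<'E'
from h import *
import pickle
o=ctrl.get_obs();print(o["time_s"],o["ee_pos"].round(4),o["eef_rot"].round(3),(uf(o["ee_pos"],[.5055,.072],.3)*1000).round(1))
t=ctrl.camera("top");pickle.dump(t,open("d5.pkl","wb"))
def run(t,lab):
    h=cv2.cvtColor(t["img"],cv2.COLOR_RGB2HSV)
    m=(h[...,0]>12)&(h[...,0]<30)&(h[...,1]>190);m[:, :235]=0;m[:,298:]=0;m[:190]=0;m[235:]=0
    v,u=np.nonzero(m);pts=np.array([onz(t,a,b,.006)[:2] for a,b in zip(u,v)])
    q=np.array([uf(p,[.505,.0697],.3) for p in pts])*1000
    r=cv2.minAreaRect(q.astype(np.float32));print(lab,len(q),"rect",np.round(r[0],1),np.round(r[1],1),r[2])
    for lo in range(int(q[:,1].min()),int(q[:,1].max()),15):
        s=q[(q[:,1]>=lo)&(q[:,1]<lo+15)];print(lo,len(s),s[:,0].min().round(1),s[:,0].max().round(1),s[:,0].mean().round(1))
run(pickle.load(open("d3.pkl","rb"))["top"],"before");run(t,"now")
E
```

```text
11.1 [0.4458 0.2458 0.1064] [-3.142  0.     1.872] [ -5.7 183.7]
before 236 rect [-16.7 108.4] [109. 133.] 45.25137710571289
33 44 -23.8 7.4 -8.3
48 47 -23.2 7.9 -7.6
63 47 -24.0 7.6 -8.4
78 46 -22.6 7.7 -7.5
93 33 -23.9 7.3 -8.8
108 12 -29.5 54.5 1.2
123 1 33.4 33.4 33.4
138 2 -66.1 -19.7 -42.9
153 2 -33.2 -29.2 -31.2
168 1 -26.1 -26.1 -26.1
183 1 -25.5 -25.5 -25.5
now 280 rect [ -7.4 118.3] [ 54.2 172.9] 11.303207397460938
32 46 -18.5 13.6 -2.4
47 47 -17.1 15.0 -1.1
62 49 -16.6 16.4 0.2
77 49 -14.3 18.2 2.0
92 49 -12.0 20.5 3.9
107 36 -10.2 21.0 4.7Traceback (most recent call last):
  File "<stdin>", line 13, in <module>
  File "<stdin>", line 12, in run
    return umr_minimum(a, axis, None, out, keepdims, initial, where)
ValueError: zero-size array to reduction operation minimum which has no identity
```

After the nudge, the tip is at n≈−3 and the heel at n≈+5 mm, about −0.1 rad. When pushed, the heel follows the fingers and the face squares up. So I'll push with a slight drift to centre it.

>>> apply_moves([
  [225, 0.9, 0.3, -3.6, 0, 0, 0],
  [225, 0, 0, -3.6, 0, 0, 0],
  [225, 0.6, -1.9, 0, 0, 0, 0],
  [225, 0.5, -1.6, 0, 0, 0, 0],
  [225, 0.3, -1.0, 0, 0, 0, 0],
  [225, 0.06, -0.34, 0, 0, 0, 0],
  [225, 0.06, -0.34, 0, 0, 0, 0],
  [225, 0.06, -0.34, 0, 0, 0, 0],
  [225, 0.06, -0.34, 0, 0, 0, 0],
  [225, 0.06, -0.34, 0, 0, 0, 0],
])

```text
time_s: 12.15
ee_pos: [0.4718, 0.1869, 0.0346]
eef_rot: [3.141, -0.0, 1.87]
force: [-0.9, 0.8, 1.7]
grip_width: 0.0109
grip_force: 0.8
```

>>> apply_moves([
  [225, 0.06, -0.34, 0, 0, 0, 0],
  [225, 0.06, -0.34, 0, 0, 0, 0],
  [225, 0.06, -0.34, 0, 0, 0, 0],
  [225, 0.06, -0.34, 0, 0, 0, 0],
])

```text
time_s: 12.55
ee_pos: [0.4743, 0.173, 0.0345]
eef_rot: [3.141, -0.0, 1.87]
force: [-0.3, 1.2, 1.4]
grip_width: 0.011
grip_force: 0.8
```

```bash
cat > m.py <<'E'
from h import *
o=ctrl.get_obs();print(o["time_s"],o["ee_pos"].round(4),(uf(o["ee_pos"],[.5055,.072],.3)*1000).round(1),o["force"].round(1))
t=ctrl.camera("top");h=cv2.cvtColor(t["img"],cv2.COLOR_RGB2HSV)
m=(h[...,0]>12)&(h[...,0]<30)&(h[...,1]>190);m[:, :235]=0;m[:,298:]=0;m[:190]=0;m[235:]=0
m2=(h[...,0]>100)&(h[...,0]<130)&(h[...,1]>120);m2[:,:270]=0;m2[:,310:]=0;m2[:180]=0;m2[230:]=0
v,u=np.nonzero(m2);print("pad",onz(t,u.mean(),v.mean(),.096).round(4),m2.sum())
v,u=np.nonzero(m);q=np.array([uf(onz(t,a,b,.01),[.5055,.0715],.3) for a,b in zip(u,v)])*1000
for lo in range(15,125,10):
    s=q[(q[:,1]>=lo)&(q[:,1]<lo+10)]
    if len(s)>10:print(lo,len(s),s[:,0].min().round(1),s[:,0].max().round(1),s[:,0].mean().round(1))
np.save("last.npy",t["img"])
E
python3 m.py
```

```text
12.55 [0.4743 0.173  0.0345] [  0.  105.7] [-0.3  1.2  1.4]
pad [0.5054 0.0696 0.096 ] 69
25 13 -12.7 16.6 1.3
35 31 -14.9 17.5 1.4
45 32 -14.4 17.1 1.4
55 32 -13.5 17.6 2.0
65 31 -13.9 17.3 1.3
```

It is square now, with the centre within 1.5 mm of the foot line. I'll continue gently towards the foot.

>>> apply_moves([
  [225, 0.05, -0.19, 0, 0, 0, 0],
  [225, 0.05, -0.19, 0, 0, 0, 0],
  [225, 0.05, -0.19, 0, 0, 0, 0],
  [225, 0.05, -0.19, 0, 0, 0, 0],
  [225, 0.05, -0.19, 0, 0, 0, 0],
  [225, 0.05, -0.19, 0, 0, 0, 0],
  [225, 0.05, -0.19, 0, 0, 0, 0],
  [225, 0.05, -0.19, 0, 0, 0, 0],
  [225, 0.05, -0.19, 0, 0, 0, 0],
  [225, 0.05, -0.19, 0, 0, 0, 0],
])

```text
time_s: 13.6
ee_pos: [0.4792, 0.154, 0.0344]
eef_rot: [-3.142, 0.0, 1.87]
force: [-0.2, 1.1, 1.1]
grip_width: 0.0109
grip_force: 0.6
```

>>> apply_moves([
  [225, 0.03, -0.1, 0, 0, 0, 0],
  [225, 0.03, -0.1, 0, 0, 0, 0],
  [225, 0.03, -0.1, 0, 0, 0, 0],
  [225, 0, 0, 0, 0, 0, 0],
])

```text
time_s: 14.0
ee_pos: [0.4801, 0.1511, 0.0344]
eef_rot: [-3.141, 0.0, 1.87]
force: [-0.2, -0.7, 0.4]
grip_width: 0.0111
grip_force: 0.0
```

>>> apply_moves([
  [225, 0.03, -0.1, 0, 0, 0, 0],
  [225, 0.03, -0.1, 0, 0, 0, 0],
  [225, 0.03, -0.1, 0, 0, 0, 0],
  [225, 0.03, -0.1, 0, 0, 0, 0],
])

```text
time_s: 14.4
ee_pos: [0.4813, 0.1471, 0.0344]
eef_rot: [-3.141, -0.0, 1.87]
force: [-1.6, 0.5, 0.0]
grip_width: 0.0109
grip_force: 0.3
```

>>> apply_moves([
  [225, 0.03, -0.1, 0, 0, 0, 0],
  [225, 0.03, -0.1, 0, 0, 0, 0],
  [225, 0.03, -0.1, 0, 0, 0, 0],
])

```text
time_s: 14.7
ee_pos: [0.4822, 0.1441, 0.0344]
eef_rot: [-3.142, 0.0, 1.87]
force: [-1.0, -0.0, 0.5]
grip_width: 0.0106
grip_force: 0.2
```

>>> apply_moves([
  [225, 0.03, -0.1, 0, 0, 0, 0],
  [225, 0.03, -0.1, 0, 0, 0, 0],
])

```text
time_s: 14.9
ee_pos: [0.4828, 0.1421, 0.0344]
eef_rot: [-3.142, -0.0, 1.87]
force: [0.2, 1.2, -0.3]
grip_width: 0.011
grip_force: 0.2
```

>>> apply_moves([
  [225, 0.03, -0.1, 0, 0, 0, 0],
  [225, 0.03, -0.1, 0, 0, 0, 0],
])

```text
time_s: 15.1
ee_pos: [0.4834, 0.1401, 0.0345]
eef_rot: [3.142, 0.0, 1.87]
force: [-0.3, 0.5, -0.5]
grip_width: 0.0111
grip_force: 0.2
```

>>> apply_moves([
  [225, 0.03, -0.1, 0, 0, 0, 0],
  [225, 0.03, -0.1, 0, 0, 0, 0],
])

```text
time_s: 15.3
ee_pos: [0.484, 0.1381, 0.0344]
eef_rot: [-3.142, -0.0, 1.87]
force: [0.2, 0.6, -0.5]
grip_width: 0.0111
grip_force: 0.5
```

>>> apply_moves([
  [225, 0.03, -0.1, 0, 0, 0, 0],
  [225, 0.03, -0.1, 0, 0, 0, 0],
])

```text
time_s: 15.5
ee_pos: [0.4845, 0.1364, 0.0344]
eef_rot: [-3.142, -0.0, 1.87]
force: [-1.3, 4.1, -0.0]
grip_width: 0.011
grip_force: 2.4
```

>>> apply_moves([
  [225, 0.03, -0.1, 0, 0, 0, 0],
  [225, 0.03, -0.1, 0, 0, 0, 0],
])

```text
time_s: 15.7
ee_pos: [0.485, 0.1347, 0.0345]
eef_rot: [-3.142, -0.001, 1.87]
force: [-2.3, 7.9, 0.7]
grip_width: 0.011
grip_force: 4.5
```

>>> apply_moves([
  [225, 0.03, -0.1, 0, 0, 0, 0],
  [225, 0.03, -0.1, 0, 0, 0, 0],
])

```text
time_s: 15.9
ee_pos: [0.4855, 0.133, 0.0344]
eef_rot: [-3.141, -0.001, 1.87]
force: [-3.6, 11.8, 1.0]
grip_width: 0.0111
grip_force: 5.9
```

It's bearing on the foot now, and the last row took it to about 12 N, a bit more than wanted. I'll stop pushing and check whether the unit moved or tilted.

```bash
python3 m.py; python3 - <<'E'
from h import *
import pickle
a=pickle.load(open("d5.pkl","rb"))["img"];b=np.load("last.npy")
# sub-pixel shift of unit patch right part (orange edge + corners) between before and now
for n,(r0,r1,c0,c1) in dict(unit=(165,255,300,380),orange=(170,240,320,378),ref_supply=(160,225,440,490),pad=(192,210,282,298)).items():
    f=lambda i:cv2.cvtColor(i,cv2.COLOR_RGB2GRAY)[r0:r1,c0:c1].astype(np.float32)
    W=np.eye(2,3,dtype=np.float32);cc,W=cv2.findTransformECC(f(a),f(b),W,cv2.MOTION_EUCLIDEAN,(3,200,1e-7),None,3)
    ctr=np.array([(c1-c0)/2,(r1-r0)/2]);print(n,cc,(W[:,:2]@ctr+W[:,2]-ctr).round(3),W[1,0])
E
```

```text
15.9 [0.4855 0.133  0.0344] [-1.1 64.2] [-3.6 11.8  1. ]
pad [0.505  0.0705 0.096 ] 73
unit 0.9935596755239297 [0.129 0.027] 0.0007860716
orange 0.9898825132386665 [0.14  0.042] 0.0020357985
ref_supply 0.9994730891611379 [0.012 0.009] -0.00055099366Traceback (most recent call last):
  File "<stdin>", line 7, in <module>
cv2.error: OpenCV(4.12.0) /io/opencv/modules/video/src/ecc.cpp:574: error: (-7:Iterations do not converge) NaN encountered. in function 'findTransformECC'
```

The unit shifted only about 0.4 mm and shows no clear tilt. I'll back the fingers off along the heel normal, lift, and move aside for a clean before/after level comparison.

>>> apply_moves([
  [225, -0.1, 0.3, 0, 0, 0, 0],
  [225, -0.4, 1.3, 0, 0, 0, 0],
  [225, -0.8, 2.5, 2, 0, 0, 0],
  [255, -1, 1, 4, 0, 0, 0],
  [255, -3, 2, 4, 0, 0, 0],
  [255, -3.5, 2.5, 3, 0, 0, 0],
  [255, -4, 3, 2, 0, 0, 0],
  [255, -4, 3, 1, 0, 0, 0],
  [255, -4, 3, 0, 0, 0, 0],
  [255, -4, 3, 0, 0, 0, 0],
])

```text
time_s: 16.95
ee_pos: [0.2431, 0.344, 0.1892]
eef_rot: [3.14, -0.001, 1.87]
force: [1.0, 1.1, 0.2]
grip_width: 0.0006
grip_force: 0.0
```

>>> apply_moves([
  [255, -4, 3, 0, 0, 0, 0],
  [255, -2, 2, 0, 0, 0, 0],
  [255, 0, 0, 0, 0, 0, 0],
])

```text
time_s: 17.25
ee_pos: [0.1826, 0.3946, 0.1887]
eef_rot: [3.141, -0.0, 1.874]
force: [0.1, 0.4, -0.0]
grip_width: 0.0003
grip_force: 0.0
```

```bash
python3 - <<'E'
from h import *
import pickle
D=pickle.load(open("d.pkl","rb"));N={}
o=ctrl.get_obs();print(o["time_s"],o["ee_pos"].round(3))
for n,regs in dict(top=dict(unit=(165,255,295,380),orange=(170,240,320,378),ref=(160,225,440,490)),side=dict(unit=(150,260,305,400),orange=(155,197,312,390),front=(205,260,308,400),ref=(85,130,330,395))).items():
    N[n]=ctrl.camera(n)
    for k,(r0,r1,c0,c1) in regs.items():
        f=lambda i:cv2.cvtColor(i,cv2.COLOR_RGB2GRAY)[r0:r1,c0:c1].astype(np.float32)
        try:
            W=np.eye(2,3,dtype=np.float32);cc,W=cv2.findTransformECC(f(D[n]["img"]),f(N[n]["img"]),W,cv2.MOTION_EUCLIDEAN,(3,200,1e-7),None,3)
            ctr=np.array([(c1-c0)/2,(r1-r0)/2]);print(n,k,round(cc,4),(W[:,:2]@ctr+W[:,2]-ctr).round(3),round(float(W[1,0]),5))
        except cv2.error:print(n,k,"fail")
pickle.dump(N,open("d6.pkl","wb"))
a=cv2.resize(N["top"]["img"][180:270,235:315],None,fx=5,fy=5,interpolation=2)
b=cv2.resize(N["side"]["img"][210:310,295:395],None,fx=4,fy=4,interpolation=2)
m=np.zeros((450,800,3),np.uint8);m[:,:400]=a;m[:400,400:]=b
cv2.imwrite("pics/c6.png",m[:,:,::-1])
E
```

```text
17.25 [0.183 0.395 0.189]
top unit 0.995 [0.111 0.011] 0.00105
top orange 0.9881 [0.151 0.038] 0.00279
top ref 0.9994 [-0.009  0.   ] 0.00015
side unit 0.9891 [ 0.008 -0.179] 0.00206
side orange 0.9857 [ 0.06  -0.159] 0.0017
side front 0.9838 [-0.043 -0.187] 0.00255
side ref 1.0 [-0.003  0.002] -0.00059
```

View pics/c6.png

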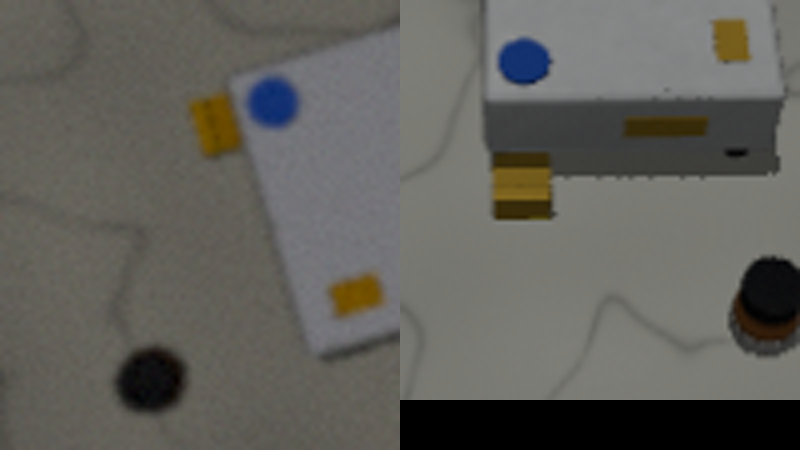

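The wedge sits squarely under the blue corner: side-crop wedge centre x≈523, pad centre 524. The unit moved by under 0.4 mm and stayed level. Now the press on the pad, with fingers shut.

>>> apply_moves([
  [255, 3.2, -3.2, 0, 0, 0, 0],
  [255, 3.2, -3.2, 0, 0, 0, 0],
  [255, 3.2, -3.2, 0, 0, 0, 0],
  [255, 3.2, -3.2, 0, 0, 0, 0],
  [255, 3.2, -3.2, 0, 0, 0, 0],
  [255, 3.2, -3.2, 0, 0, 0, 0],
  [255, 3.2, -3.2, 0, 0, 0, 0],
  [255, 3.2, -3.2, 0, 0, 0, 0],
  [255, 3.2, -3.2, 0, 0, 0, 0],
  [255, 3.2, -3.2, 0, 0, 0, 0],
])

```text
time_s: 18.35
ee_pos: [0.5063, 0.0698, 0.1886]
eef_rot: [3.142, 0.0, 1.868]
force: [-0.4, 0.8, 0.1]
grip_width: 0.0005
grip_force: 0.0
```

>>> apply_moves([
  [255, 0, 0, -3.0, 0, 0, 0],
  [255, 0, 0, -2.0, 0, 0, 0],
  [255, 0, 0, 0, 0, 0, 0],
  [255, 0, 0, 0, 0, 0, 0],
])

```text
time_s: 18.75
ee_pos: [0.5053, 0.0722, 0.1392]
eef_rot: [-3.142, 0.0, 1.869]
force: [0.0, 0.8, 0.6]
grip_width: 0.0004
grip_force: 0.0
```

TCP is at (505,72), on the pad centre. I'll lower to just above it (contact expected at TCP z≈0.121), then feel.

>>> apply_moves([
  [255, 0, 0, -1.0, 0, 0, 0],
  [255, 0, 0, -0.5, 0, 0, 0],
  [255, 0, 0, -0.1, 0, 0, 0],
  [255, 0, 0, 0, 0, 0, 0],
  [255, 0, 0, 0, 0, 0, 0],
])

```text
time_s: 19.25
ee_pos: [0.5053, 0.073, 0.1228]
eef_rot: [3.141, 0.0, 1.87]
force: [-0.1, 0.3, 0.9]
grip_width: 0.0005
grip_force: 0.0
```

>>> apply_moves([
  [255, 0, 0, -0.05, 0, 0, 0],
  [255, 0, 0, -0.05, 0, 0, 0],
  [255, 0, 0, 0, 0, 0, 0],
])

```text
time_s: 19.55
ee_pos: [0.5052, 0.0729, 0.1216]
eef_rot: [3.142, 0.0, 1.87]
force: [-0.5, 0.3, -0.4]
grip_width: 0.0005
grip_force: 0.0
```

>>> apply_moves([
  [255, 0, 0, -0.05, 0, 0, 0],
  [255, 0, 0, 0, 0, 0, 0],
])

```text
time_s: 19.75
ee_pos: [0.5053, 0.0729, 0.1213]
eef_rot: [3.141, 0.0, 1.87]
force: [-0.9, 1.1, 3.5]
grip_width: 0.0004
grip_force: 1.4
```

>>> apply_moves([
  [255, 0, 0, -0.03, 0, 0, 0],
  [255, 0, 0, 0, 0, 0, 0],
])

```text
time_s: 19.95
ee_pos: [0.5053, 0.0729, 0.1212]
eef_rot: [3.141, 0.0, 1.87]
force: [-2.4, 0.3, 6.6]
grip_width: 0.0004
grip_force: 3.1
```

It reads about 6.6 N with almost no give. Hold briefly to confirm, then let go.

>>> apply_moves([
  [255, 0, 0, 0, 0, 0, 0],
  [255, 0, 0, 0, 0, 0, 0],
  [255, 0, 0, 0, 0, 0, 0],
])

```text
time_s: 20.25
ee_pos: [0.5053, 0.0729, 0.1212]
eef_rot: [3.141, 0.0, 1.87]
force: [-2.7, 0.4, 6.5]
grip_width: 0.0005
grip_force: 3.0
```

>>> apply_moves([
  [255, 0, 0, 0, 0, 0, 0],
  [255, 0, 0, 0, 0, 0, 0],
  [255, 0, 0, 0, 0, 0, 0],
  [255, 0, 0, 0, 0, 0, 0],
])

```text
time_s: 20.65
ee_pos: [0.5053, 0.0729, 0.1212]
eef_rot: [3.141, 0.0, 1.87]
force: [-2.1, 0.1, 5.3]
grip_width: 0.0003
grip_force: 3.0
```

It held steady at about 6 N with no sinking (z constant at 0.1212). I'll release straight up and move aside.

>>> apply_moves([
  [255, 0, 0, 0.1, 0, 0, 0],
  [255, 0, 0, 0.5, 0, 0, 0],
  [255, 0, 0, 3, 0, 0, 0],
  [255, 0, 0, 3.5, 0, 0, 0],
  [255, -3.2, 3.2, 0, 0, 0, 0],
  [255, -3.2, 3.2, 0, 0, 0, 0],
  [255, -3.2, 3.2, 0, 0, 0, 0],
  [255, -3.2, 3.2, 0, 0, 0, 0],
  [255, -3.2, 3.2, 0, 0, 0, 0],
  [255, -3.2, 3.2, 0, 0, 0, 0],
])

```text
time_s: 21.65
ee_pos: [0.3117, 0.2658, 0.1922]
eef_rot: [3.141, -0.0, 1.869]
force: [0.8, 0.2, -0.3]
grip_width: 0.0004
grip_force: 0.0
```

>>> apply_moves([
  [255, -3.2, 3.2, 0, 0, 0, 0],
  [255, -3.2, 3.2, 0, 0, 0, 0],
  [255, -3.2, 3.2, 0, 0, 0, 0],
  [255, 0, 0, 0, 0, 0, 0],
  [255, 0, 0, 0, 0, 0, 0],
])

```text
time_s: 22.15
ee_pos: [0.2166, 0.3612, 0.1919]
eef_rot: [3.142, 0.0, 1.872]
force: [1.0, -0.2, 0.2]
grip_width: 0.0001
grip_force: 0.0
```

```bash
python3 - <<'E'
from h import *
import pickle
D=pickle.load(open("d6.pkl","rb"))
o=ctrl.get_obs();print(o["time_s"],o["ee_pos"].round(3),o["force"].round(1))
for n,regs in dict(top=dict(unit=(165,255,295,380),wedge=(190,220,265,300)),side=dict(unit=(150,260,305,400),wedge=(240,275,305,345),jar=(265,305,370,405))).items():
    c=ctrl.camera(n)
    for k,(r0,r1,c0,c1) in regs.items():
        f=lambda i:cv2.cvtColor(i,cv2.COLOR_RGB2GRAY)[r0:r1,c0:c1].astype(np.float32)
        try:
            W=np.eye(2,3,dtype=np.float32);cc,W=cv2.findTransformECC(f(D[n]["img"]),f(c["img"]),W,cv2.MOTION_TRANSLATION,(3,200,1e-7),None,3);print(n,k,round(cc,4),W[:,2].round(3))
        except cv2.error:print(n,k,"fail")
E
```

```text
22.15 [0.217 0.361 0.192] [ 1.  -0.2  0.2]
top unit 0.9981 [-0.003  0.006]
top wedge 0.9977 [ 0.003 -0.005]
side unit 1.0 [-0.005 -0.004]
side wedge 1.0 [-0.001 -0.005]
side jar 1.0 [0.002 0.005]
```

Nothing moved during the press, so I'm handing in.

```bash
python3 -c "from station import ctrl;print(ctrl.hand_in())"
```

```text
the job is handed in; nothing more can be done
None
```

The job is handed in after about 22 s: the yellow wedge is snug and square under the blue foot, the pad held about 6 N without sinking, and nothing shifted when I let go; the last push reached about 12 N (snug is 4–8 N) and slid the unit about 0.4 mm, with no visible tilt.

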